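# Lock the ink cartridge into the free bay of the ink dispenser

## Robot

A 6-joint arm with a two-finger parallel gripper is mounted at the origin on the work surface. World frame = base frame: x ahead of the robot, y to its left, z up, the work surface at z = 0. Lengths are in m, angles in degrees, forces in N, time in s.
With the tool pointing down it reaches from about 0.3 to 1 m from the base axis. Payload 5.1 kg.
Tool frame: the origin (TCP) lies midway between the tips of the shut fingers; the grasp point (between the pads) lies 19 mm behind it; z points along the fingers, y is the direction in which the jaws open and shut (so a half turn about z gives the same grasp; the last joint's range is limited). The gripper opens to 95 mm and grips with 3 to 60 N. Pads are 20 mm wide; open, the fingers measure 119 mm over their backs; the gripper's body (75 mm by 180 mm) begins 59 mm behind the grasp point.
Start: joints at [65.34, 7.093, 94.555, -0, 78.352, -4.733], TCP at [0.222, 0.611, 0.215] pointing down, gripper open.
Joint ranges: [-149.61, 149.61], [-58.7, 133.49], [1.44, 155.28], [-77.14, 257.14], [18.33, 153.61], [-166.67, 166.67]. Speed limits (degrees/s): [147.25, 147.25, 180, 180, 180, 180].

## Interface

Orientations are given as [roll, pitch, yaw] about the fixed x, y, z axes, in that order (R = Rz(yaw) Ry(pitch) Rx(roll)).
In Python, from rig import ctrl, planner, imaging, order, spotter gives the robot as it stands. The module is installed in compiled form; this text tells all that it offers. Calls block until the motion is done:
- ctrl.move_ptp(position, orientation): joint-space move of the TCP to a pose.
- ctrl.line_to(position, velocity=0.15, ori=None): straight line of the TCP; ori=None keeps the orientation; velocity is the mean speed in m/s.
- ctrl.set_joints(angles): joint-space move.
- ctrl.command_gripper(opening, grip_force=None): opening from 0.0 (shut) to 1.0 (fully open); grip_force is the grip in N (None keeps the last); returns when the fingers have stopped.
- ctrl.hold(seconds).
- planner.solve_ik(position, orientation): joint angles nearest the present ones, or None.
- ctrl.state(): the state.
- imaging.snapshot(name): name is "scene" or "top"; returns the picture (400x640x3 uint8, blue, green, red); there is no depth.
- imaging.camera_model(name): a dict with "fx", "fy", "cx", "cy" (pixels), "R" (3x3) and "t" (3): a world point X has camera coordinates R X + t. Camera axes: x right, y down, z forward; pixel columns grow to the right and rows downward; lengths in m; the calibration is good to about 2 mm. A picture is of the moment at which its call begins. camera_model takes no time and is no camera call.
A pose or a line that the arm cannot do raises ctrl.MotionError and nothing moves.
- order.sign_off(): hands the job in, once; it reports no verdict.
Trained networks look in the newest picture that a camera, given by its name, has taken for a name from the list of things; names that differ only in an ending like _2 or _b are one class to them, and where a whole thing is asked for, a point or a joint stands for the part that bears it (a point fixed in the world has none). Each returns a list of dicts, best first, with "conf" (0 to 1); they miss things now and then, are a little off and sometimes report something else, mostly with a low value. They report only what shows in the picture. A call takes as long as a camera call. They do not tell look-alikes from the thing itself.
- spotter.boxes_of(camera, query): "extent" ([left, top, right, bottom] in pixels, round what is visible of it).
- spotter.regions_of(camera, query): "pixels" (400x640 bool, what is visible of it) and "extent" ([left, top, right, bottom] in pixels, round what is visible of it).
The state is a dict: "clock": time; "qpos": joint angles; "joint_velocities": joint speeds; "joint_efforts": joint torques, N m; "ee_pos": TCP position; "orientation": TCP orientation; "force": force on the tool from outside, world axes, zero at the start; "wrist_torque": the same for the moment, N m; "grip_width": opening from 0.0 (shut) to 1.0 (fully open).
Only numpy, scipy, OpenCV 4.12 (cv2) and the standard library are available. Lean on these libraries where they do the work, as an engineer would, in place of code of your own. Each camera call takes 0.05 s, during which the arm holds its last target. There are 200 camera calls.

## Task

Take the ink cartridge out of its cup and, keeping it upright, load it into the one dispenser bay that has no cover: lugs through the notches, pushed fully home against the spring, then twisted a quarter turn clockwise (seen from above) against the return spring as far as it goes. The bay doses ink only while somebody holds the cartridge there, so finish while still gripping it, pressed home and turned. Do not disturb the other things on the table.

Things in the scene. Friction and masses are not known exactly. Their poses are not given: they have to be found in the camera images.
- cartridge: ink cartridge, 93 mm tall, 220 g, upright in its cup, any yaw. Origin: centre of underside, z up. Steel pilot tapering from 28 to 40 mm diameter (z 0-11 mm), 40 mm neck (z 11-28) with two equal lugs along its own +x and -x (10 mm wide, z 12-17, 56 mm over both), black flange 64 mm diameter (z 28-33), grey body 54 mm (z 33-63). A half turn about z changes nothing.
- cartridge_grip (a point): middle of the cartridge's black bar grip, 78 mm above its underside, axes as the cartridge's. The bar is 46 mm long along x (in line with the lugs), 18 mm thick along y, 30 mm high (z 63-93 mm of the cartridge): pinch it across y.
- cup: white storage cup fixed to the table, an upright tube of 61 mm bore, 74 mm outside, 30 mm high; origin at the centre of its underside. The cartridge hangs in it by its flange; lift it straight up by 35 mm or more to clear it.
- stand: grey dispenser stand fixed to the table: base 130 x 250 x 18 mm with two round turrets (84 mm diameter) side by side along its own y, their tops 75 mm above the table. Origin: centre of its underside. Place and yaw vary.
- bay_left (a point): centre of the top face of the turret at the stand's +y; axes as the stand's, x along the notches. The turret's steel top plate is 6 mm thick with a round 44 mm bore and two notches, 15 mm wide, reaching to 29.7 mm radius, along the stand's +x and -x: the cartridge enters with its x along the stand's x. Inside: a spring button (press_left) and a return spring (turn_left).
- bay_right (a point): the same point on the other turret, 120 mm away at the stand's -y; built exactly like bay_left.
- cover: grey blanking cover, a fixed disc 82 mm in diameter, 10 mm high with a rib to 15 mm, on one of the two turrets (which one changes from start to start): that bay is out of use. Origin: centre of its underside. The other turret is open, with only a thin guard ring (73 mm inside, 3 mm high) around the plate.
- press_left (a joint): travel of bay_left's spring button, m: 0 at rest, 0.014 at its firm stop; 4 N rising to 9 N. The cartridge's underside meets it 13 mm below the plate's top and reaches the stop at 27 mm (flange 1 mm above the plate). Lugs are free to turn once the underside is deeper than 24 mm. Let go, it rises.
- press_right (a joint): the same for bay_right.
- turn_left (a joint): rotation of bay_left's return spring by the lugs, clockwise from above (stand's x towards its -y), rad: 0 at rest, 1.38 at its firm stop; 0.04 rising to 0.15 N m. The cartridge first turns about 0.1 rad freely, so about 1.5 rad in all; it cannot turn the other way. Let go, it tends to turn back.
- turn_right (a joint): the same for bay_right.
- roller: bystander: black inking roller with wooden handle, about 180 x 85 mm, 36 mm high, lying on the table; origin on the table under the roller's middle.
- block_a: bystander: carved printing block 60 x 80 mm, 23 mm high; origin at the centre of its underside.
- block_b: bystander: carved printing block 70 x 50 mm, 23 mm high; origin at the centre of its underside.
- block_c: bystander: carved printing block 50 x 70 mm, 23 mm high; origin at the centre of its underside.
- tub: bystander: dark metal ink tub, 120 mm diameter, 100 mm high; origin at the centre of its underside.
- spoon: bystander: wooden rubbing spoon, 200 mm long; origin in the middle of it.
- pen: bystander: blue pen, 140 mm long; origin under its middle.
Not all that is in view belongs to the job. Several things look just like the cartridge: the one meant starts farthest to the robot's right.

How it is judged (in metres and radians):
On the way, in this order (a step that is already met when the one before it is completed fails the run):
1. the cartridge is lifted clear of its cup in the gripper (height (world z) of cartridge above 0.035 m and contact force between the fingers and cartridge above 1 N), for 0.1 s.
2. the cartridge is pushed home in the open bay, not yet turned (((horizontal distance between cartridge and bay_left below 0.005 m and value of joint press_left above 0.0108 m and value of joint turn_left below 0.35 rad) or (horizontal distance between cartridge and bay_right below 0.005 m and value of joint press_right above 0.0108 m and value of joint turn_right below 0.35 rad))), for 0.05 s.
At the end, for the whole second after the job is handed in: Cartridge in the open bay, centred within 5 mm, upright within 0.08 rad, at rest, still gripped (over 2 N), pressed to within 2.2 mm of the stop (press joint above 0.0118 m; it rises below 0.0105 if let go) and turned clockwise (turn joint above 1.15 of 1.38 rad) (((horizontal distance between cartridge and bay_left below 0.005 m and value of joint press_left above 0.0118 m and value of joint turn_left above 1.15 rad and z of cartridge in the frame of bay_left below -0.024 m) or (horizontal distance between cartridge and bay_right below 0.005 m and value of joint press_right above 0.0118 m and value of joint turn_right above 1.15 rad and z of cartridge in the frame of bay_right below -0.024 m)) and angle between cartridge's own z axis and vertical below 0.08 rad and contact force between the fingers and cartridge above 2 N and linear speed of cartridge below 0.02 m/s and angular speed of cartridge below 0.2 rad/s); the arm keeps its last pose, push and grip.
It fails at once if a bystander was shifted by more than 30 mm (distance of any of roller, block_a, block_b, block_c, tub, spoon, pen from where it was at the start of the episode above 0.03 m).
It fails at once if the cartridge was tipped by more than 0.6 rad (angle between cartridge's own z axis and vertical above 0.6 rad).
It also fails if it takes over 51 s, if anything falls off the work surface, if the arm or the gripper's body presses on something with over 40 N, if the wrist force passes 120 N, or if a joint passes its speed limit or range.

## Working session

There is one attempt and no reset: what is moved stays moved. The work goes in short steps, each a Python script; the robot and the scene stay as the last script left them, time stands still between calls to the robot, and variables do not carry over. Pictures are saved under pics/ and viewed, about 8 in all and at most 12, crops included, and the job is handed in when it is done.

```bash
mkdir -p pics; python3 - <<'E'
from rig import ctrl, planner, imaging, order, spotter
import cv2, numpy as np
for n in("scene","top"):
    im=imaging.snapshot(n); cv2.imwrite(f"pics/{n}0.png",im)
    m=imaging.camera_model(n); print(n,{k:np.round(v,4).tolist() for k,v in m.items()})
    for q in("cartridge","stand","cover","cup"):
        print(q,[(np.round(d["extent"]).tolist(),round(d["conf"],2)) for d in spotter.boxes_of(n,q)])
print(ctrl.state())
E
```

```text
scene {'fx': 503.6066, 'fy': 503.6066, 'cx': 320.7649, 'cy': 197.9521, 'R': [[0.2178, 0.976, 0.0061], [0.6324, -0.1364, -0.7625], [-0.7433, 0.1699, -0.647]], 't': [-0.1137, -0.2831, 1.8871]}
cartridge [([393.0, 134.0, 412.0, 156.0], 0.85), ([408.0, 150.0, 428.0, 176.0], 0.83), ([436.0, 154.0, 456.0, 185.0], 0.78), ([390.0, 167.0, 408.0, 194.0], 0.76)]
stand [([244.0, 192.0, 332.0, 240.0], 0.78), ([331.0, 240.0, 380.0, 298.0], 0.25)]
cover [([296.0, 189.0, 322.0, 213.0], 0.91), ([379.0, 267.0, 432.0, 282.0], 0.27)]
cup [([385.0, 186.0, 409.0, 200.0], 0.62)]
top {'fx': 466.5317, 'fy': 466.5317, 'cx': 311.262, 'cy': 200.9184, 'R': [[0.0025, -0.9998, 0.0183], [-0.9923, -0.0048, -0.1241], [0.1242, -0.0178, -0.9921]], 't': [-0.0157, 0.5625, 1.5081]}
cartridge [([220.0, 213.0, 238.0, 236.0], 0.88), ([166.0, 223.0, 188.0, 241.0], 0.82), ([190.0, 276.0, 211.0, 296.0], 0.81), ([190.0, 244.0, 210.0, 264.0], 0.53)]
stand [([295.0, 186.0, 375.0, 237.0], 0.58)]
cover [([311.0, 191.0, 334.0, 219.0], 0.68)]
cup [([232.0, 217.0, 244.0, 236.0], 0.65)]
{'clock': 0.5, 'qpos': array([ 6.53411671e+01,  7.09424757e+00,  9.45583653e+01,  2.45295861e-04,
        7.83521953e+01, -4.73395462e+00]), 'joint_velocities': array([ 0.10455815, -0.0454089 , -0.11317298,  0.07614738, -0.20135142,
       -0.02224977]), 'joint_efforts': array([-2.60503002e-04, -4.17090404e+01, -3.59801102e+01,  7.74795050e-02,
        4.37004073e-02, -3.61305933e-05]), 'ee_pos': array([0.22153643, 0.61104188, 0.21461212]), 'orientation': array([-1.79995228e+02, -6.36235119e-04,  1.60075072e+02]), 'force': array([-0.86208701,  0.14362288,  0.19577875]), 'wrist_torque': array([ 0.01513092, -0.00883456,  0.0142515 ]), 'grip_width': 1.0011039107361484}
```

```bash
python3 - <<'E'
import cv2
t=cv2.imread("pics/top0.png");s=cv2.imread("pics/scene0.png")
cv2.imwrite("pics/t1.png",cv2.resize(t[150:350,130:430],None,fx=2.66,fy=2.66,interpolation=cv2.INTER_CUBIC))
cv2.imwrite("pics/s1.png",cv2.resize(s[110:310,220:480],None,fx=3,fy=3,interpolation=cv2.INTER_CUBIC))
E
```

```text
(no output)
```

View pics/t1.png

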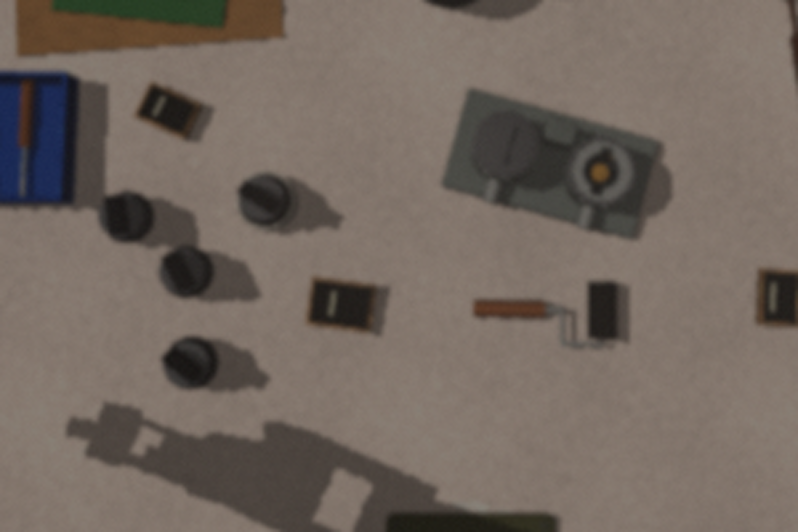

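View pics/s1.png

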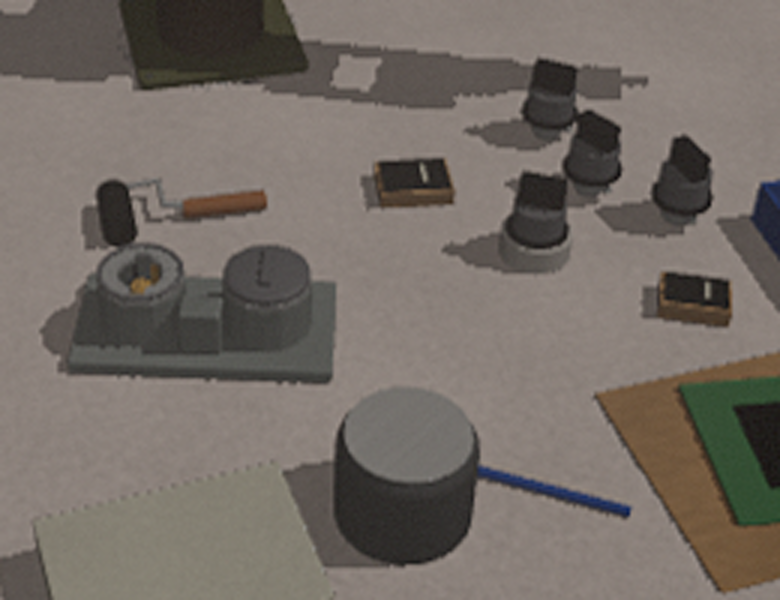

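View pics/top0.png

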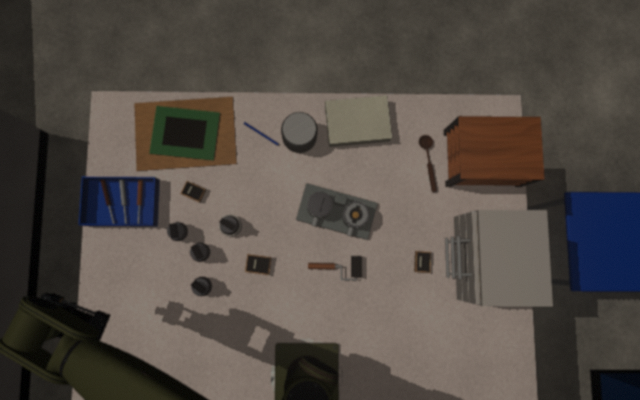

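```bash
cat > h.py <<'E'
import numpy as np, cv2
from scipy.optimize import minimize
from rig import ctrl, planner, imaging, order, spotter
CAM={n:imaging.camera_model(n) for n in("scene","top")}
def proj(n,X):
    m=CAM[n]; c=np.atleast_2d(X)@np.array(m["R"]).T+np.array(m["t"])
    return np.c_[m["fx"]*c[:,0]/c[:,2]+m["cx"], m["fy"]*c[:,1]/c[:,2]+m["cy"]]
A=np.linspace(0,2*np.pi,48,endpoint=False)
def cyl(x,y,r,z0,z1): return np.vstack([np.c_[x+r*np.cos(A),y+r*np.sin(A),0*A+z] for z in(z0,z1)])
def box(x,y,a,b,z0,z1): return np.array([[x+s*a/2,y+t*b/2,z] for s in(-1,1) for t in(-1,1) for z in(z0,z1)])
def place(P,x,y,z,yaw):
    c,s=np.cos(yaw),np.sin(yaw); return P@np.array([[c,s,0],[-s,c,0],[0,0,1]])+[x,y,z]
CART=[cyl(0,0,.032,.028,.033),cyl(0,0,.027,.033,.063),box(0,0,.046,.018,.063,.093)]
LOW=[cyl(0,0,.020,.011,.028),np.vstack([cyl(0,0,.014,0,.001),cyl(0,0,.02,.01,.011)]),box(0,0,.056,.01,.012,.017)]
def STAND(side): # side=+1: cover at +y
    return [box(0,0,.13,.25,0,.018),cyl(0,.06,.042,.018,.075),cyl(0,-.06,.042,.018,.075),cyl(0,side*.06,.041,.075,.085)]
def render(n,parts,x,y,z,yaw,win,k=8):
    u0,v0,u1,v1=win; im=np.zeros(((v1-v0)*k,(u1-u0)*k),np.uint8)
    for P in parts:
        q=(proj(n,place(P,x,y,z,yaw))+.5-[u0,v0])*k-.5
        cv2.fillConvexPoly(im,cv2.convexHull(np.round(q*16).astype(np.int32)),255,cv2.LINE_8,4)
    return cv2.resize(im,(u1-u0,v1-v0),interpolation=cv2.INTER_AREA)/255.
def fit(masks,parts,p0,z,dstep=(.01,.01,.15)):
    W={}
    for n in masks:
        v,u=np.nonzero(masks[n]); W[n]=(u.min()-8,v.min()-8,u.max()+9,v.max()+9)
    def cost(p): 
        return sum(np.sum((render(n,parts,p[0],p[1],z,p[2],W[n])-masks[n][W[n][1]:W[n][3],W[n][0]:W[n][2]])**2) for n in masks)
    S=np.vstack([p0]+[np.array(p0)+np.eye(3)[i]*dstep[i] for i in range(3)])
    r=minimize(cost,p0,method="Nelder-Mead",options=dict(initial_simplex=S,xatol=1e-5,fatol=1e-3,maxiter=400))
    return r.x,r.fun
def back(n,uv,z):
    m=CAM[n];R=np.array(m["R"]);C=-R.T@np.array(m["t"])
    d=R.T@np.array([(uv[0]-m["cx"])/m["fx"],(uv[1]-m["cy"])/m["fy"],1]); return C+d*(z-C[2])/d[2]
E
cat > f1.py <<'E'
from h import *
im={n:imaging.snapshot(n) for n in CAM}
def pick(n,q,X):
    L=spotter.regions_of(n,q); g=proj(n,X)[0]
    d=[np.hypot(*(np.array(r["extent"]).reshape(2,2).mean(0)-g)) for r in L]; i=int(np.argmin(d))
    print(n,q,round(d[i],1),round(L[i]["conf"],2),L[i]["extent"]); return L[i]["pixels"]
c0=back("top",(229,224.5),.06); s0=back("top",(338,212),.03); print(c0,s0)
mc={n:pick(n,"cartridge",c0) for n in CAM}; ms={n:pick(n,"stand",s0) for n in CAM}; mv={n:pick(n,"cover",s0) for n in CAM}
np.savez("m.npz",**{a+n:d[n] for a,d in(("c",mc),("s",ms),("v",mv)) for n in CAM})
for y in(-.6,.3,1.2,2.1): print("cart",*fit(mc,CART,[c0[0],c0[1],y],.002))
for n in CAM: print(n,fit({n:mc[n]},CART,[c0[0],c0[1],-.6],.002))
mu={n:ms[n]|mv[n] for n in CAM}
for y in(-.3,0): print("stand",*fit(mu,STAND(1),[s0[0],s0[1],y],0))
for n in CAM: print(n,fit({n:mu[n]},STAND(1),[s0[0],s0[1],-.2],0))
E
python3 f1.py
```

```text
[0.48155176 0.25178558 0.06      ] [ 0.52661448 -0.10247729  0.03      ]
scene cartridge 3.1 0.92 [391.7, 167.8, 409.1, 194.8]
top cartridge 2.7 0.84 [219.2, 216.2, 243.0, 236.1]
scene stand 90.0 0.2 [329.9, 241.9, 380.7, 298.7]
top stand 0.6 0.89 [297.9, 184.7, 377.7, 238.2]
scene cover 25.1 0.65 [296.2, 189.5, 321.5, 211.5]Traceback (most recent call last):
  File "f1.py", line 8, in <module>
    mc={n:pick(n,"cartridge",c0) for n in CAM}; ms={n:pick(n,"stand",s0) for n in CAM}; mv={n:pick(n,"cover",s0) for n in CAM}
                                                                                              ~~~~^^^^^^^^^^^^^^
  File "f1.py", line 5, in pick
    d=[np.hypot(*(np.array(r["extent"]).reshape(2,2).mean(0)-g)) for r in L]; i=int(np.argmin(d))
                                                                                    ~~~~~~~~~^^^
    return _wrapfunc(a, 'argmin', axis=axis, out=out, **kwds)
    return _wrapit(obj, method, *args, **kwds)
    result = getattr(arr, method)(*args, **kwds)
ValueError: attempt to get argmin of an empty sequence
```

```bash
cat > f1.py <<'E'
from h import *
c0=back("top",(229,224.5),.06); s0=back("top",(338,212),.03)
V=back("top",(322,205),.08)
def pick(n,q,X,tol,k=5):
    g=proj(n,X)[0]; out=[]
    for _ in range(k):
        imaging.snapshot(n)
        for r in spotter.regions_of(n,q):
            if np.hypot(*(np.array(r["extent"]).reshape(2,2).mean(0)-g))<tol and r["conf"]>.4: out.append(r["pixels"].astype(float)); break
    print(n,q,len(out)); return (np.mean(out,0)>.5) if out else None
M={}
for n in CAM:
    for a,q,X,t in(("c","cartridge",c0,5),("s","stand",s0,12),("v","cover",V,8)):
        r=pick(n,q,X,t)
        if r is not None: M[a+n]=r
np.savez("m.npz",**M)
mc={n:M["c"+n] for n in CAM}
for y in(-.6,.3,1.2,2.1): print("cart",*fit(mc,CART,[c0[0],c0[1],y],.002))
for n in CAM: print(n,fit({n:mc[n]},CART,[c0[0],c0[1],-.6],.002))
mu={n:M["s"+n]|M.get("v"+n,False) for n in CAM if "s"+n in M}
for y in(-.3,0): print("stand",*fit(mu,STAND(1),[s0[0],s0[1],y],0))
for n in mu: print(n,fit({n:mu[n]},STAND(1),[s0[0],s0[1],-.2],0))
E
python3 f1.py
```

```text
scene cartridge 5
scene stand 5
scene cover 5
top cartridge 5
top stand 4
top cover 5
cart [ 0.4827675   0.25398971 -2.05525815] 57.980376778162245
cart [0.48340278 0.25407408 1.07460979] 58.53782391387928
cart [0.48312303 0.25384015 1.08291532] 58.34565167243368
cart [0.48329264 0.25411233 1.06960222] 58.20712033833141
scene (array([ 0.47920936,  0.2545693 , -2.06343943]), np.float64(14.578669742406767))
top (array([ 0.48560145,  0.25593065, -0.62885629]), np.float64(7.645720876585928))
stand [ 0.5325667  -0.09957133 -0.26466713] 253.8485351787774
stand [ 0.53261743 -0.09924278 -0.26501165] 254.2324798154556
scene (array([ 0.5281004 , -0.09904728, -0.26753595]), np.float64(154.44933487120338))
top (array([ 0.53354567, -0.09835805, -0.26502686]), np.float64(54.45496347558632))
```

```bash
cat > ov.py <<'E'
from h import *
def tile(n,im,parts_list,c,half=(38,28),k=10):
    u0,v0=int(c[0]-half[0]),int(c[1]-half[1]); w,h=2*half[0],2*half[1]
    o=cv2.resize(im[v0:v0+h,u0:u0+w],None,fx=k,fy=k,interpolation=cv2.INTER_CUBIC)
    o=cv2.convertScaleAbs(o,alpha=1.6,beta=10)
    for parts,pose,col in parts_list:
        for P in parts:
            q=(proj(n,place(P,*pose))+.5-[u0,v0])*k
            N=len(q)//2
            hs=[q] if N<10 else [q[:N],q[N:]]
            for g in hs: cv2.polylines(o,[cv2.convexHull(np.round(g*16).astype(np.int32))],True,col,1,cv2.LINE_AA,4)
    return o
E
python3 - <<'E'
from ov import *
s=(.5326,-.0994,0,-.265); c=(.4832,.254,.002,1.07)
BAY=[cyl(0,-.06,.0365,.078,.0781),cyl(0,-.06,.022,.075,.0751),box(0,-.06,.0594,.015,.075,.0751)]
T=[]
for n in("scene","top"):
    im=cv2.imread(f"pics/{n}0.png")
    a=tile(n,im,[(STAND(1),s,(0,255,0)),(BAY,s,(0,0,255))],proj(n,[s[0],s[1],.05])[0],(48,32),8)
    b=tile(n,im,[(CART,c,(0,255,255))],proj(n,[c[0],c[1],.05])[0],(16,32),8)
    T.append(np.hstack([a,b]))
o=np.vstack(T); print(o.shape); cv2.imwrite("pics/ov1.png",cv2.resize(o,(600*o.shape[1]//o.shape[0],600)))
E
```

```text
(1024, 1024, 3)
```

View pics/ov1.png

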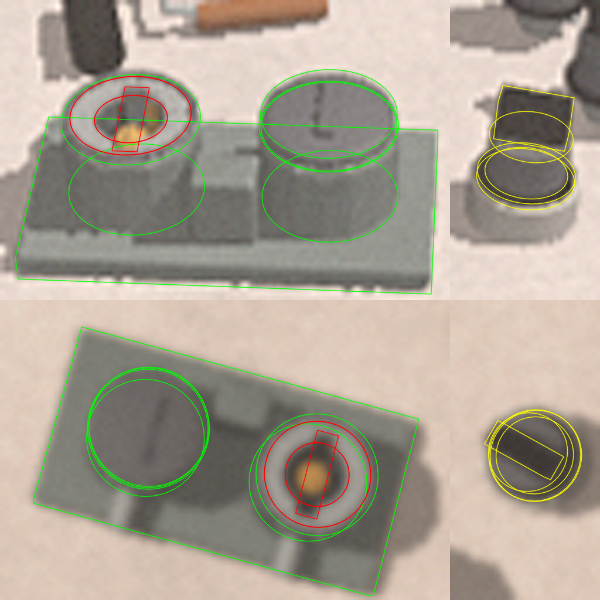

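Candidates by top pixel: (177,231), (200,252), (202,286) and (230,225). The last, scene (399,180), is farthest right and is the only one in a white cup, which the crop confirms, so that's my choice. The cover is at +y (left), so the open bay is bay_right, top (356,214).

```bash
python3 - <<'E'
from h import *
x,y,yaw=.4832,.254,np.degrees(1.07)-180
ctrl.command_gripper(.65,40)
ctrl.move_ptp([x,y,.17],[180,0,yaw]); print(ctrl.state()["qpos"].round(1))
ctrl.line_to([x,y,.0675],.1)
s=ctrl.state(); print(s["clock"],s["force"].round(2),s["ee_pos"].round(4))
ctrl.command_gripper(0,40)
s=ctrl.state(); print(s["clock"],s["force"].round(2),s["ee_pos"].round(4),s["orientation"].round(2),s["grip_width"]*95)
ctrl.line_to([x,y,.19],.12)
s=ctrl.state(); print(s["clock"],s["force"].round(2),s["ee_pos"].round(4),s["orientation"].round(2),s["grip_width"]*95)
cv2.imwrite("pics/scene2.png",imaging.snapshot("scene"))
R=[r for r in spotter.regions_of("scene","cartridge")]
g=proj("scene",[x,y,.17])[0]; print(g,[(r["extent"],r["conf"]) for r in R])
E
```

```text
[  22.1   -4.2  110.5    0.    73.8 -129.2]
7.7167 [0.12 0.26 0.52] [0.4839 0.2543 0.0684]
8.4917 [-0.7   0.07  1.34] [0.4831 0.254  0.0675] [ 1.7998e+02 -1.0000e-02 -1.1869e+02] 17.849332720036355
9.6667 [-0.67 -0.21 -2.84] [0.4825 0.2537 0.1887] [ 1.7992e+02 -1.0000e-01 -1.1869e+02] 17.75960838827754
[403.65351879 149.06883004] [([438.6, 153.6, 453.7, 184.1], 0.94), ([391.7, 138.8, 413.6, 163.1], 0.76), ([409.2, 146.5, 426.5, 178.7], 0.73)]
```

```bash
python3 - <<'E'
from ov import *
sx,sy,yaw=.5320,-.0990,-.2655
b=np.array([sx+.06*np.sin(yaw),sy-.06*np.cos(yaw)]); print(b)
im2=cv2.imread("pics/scene2.png"); p2=(.4825,.2537,.1887-.0655,1.07)
ctrl.move_ptp([*b,.19],[180,0,np.degrees(yaw)+180])
ctrl.hold(.3); s=ctrl.state(); print(s["clock"],s["qpos"].round(1),s["ee_pos"].round(4),s["orientation"].round(2))
im=imaging.snapshot("scene"); cv2.imwrite("pics/scene3.png",im); e=s["ee_pos"]
L=spotter.regions_of("scene","cartridge"); print([(r["extent"],round(r["conf"],2)) for r in L])
it=imaging.snapshot("top"); cv2.imwrite("pics/top3.png",it)
p3=(e[0],e[1],e[2]-.0655,yaw); Y=(0,255,255)
st=(sx,sy,0,yaw)
BAY=[cyl(0,-.06,.0365,.078,.0781),cyl(0,-.06,.042,.075,.0751),cyl(0,.06,.041,.085,.0851),cyl(0,.06,.041,.075,.0751)]
o=np.hstack([tile("scene",im2,[(CART+LOW,p2,Y)],proj("scene",p2[:3])[0],(20,30),10),
 tile("scene",im,[(CART+LOW,p3,Y),(BAY,st,(0,0,255)),(STAND(1)[:1],st,(0,255,0))],proj("scene",[e[0],e[1]+.06,.09])[0],(45,30),10)])
cv2.imwrite("pics/ov2.png",cv2.resize(o,(798,798*o.shape[0]//o.shape[1])))
E
```

```text
[ 0.51625649 -0.15689769]
11.5917 [-22.5  -6.  110.1   0.   75.9 -97.4] [ 0.5164 -0.1563  0.19  ] [180.     0.   164.85]
[([252.4, 157.7, 276.0, 190.0], 0.95), ([390.9, 130.9, 414.3, 155.4], 0.83), ([408.0, 148.4, 424.4, 177.5], 0.65)]
```

View pics/ov2.png

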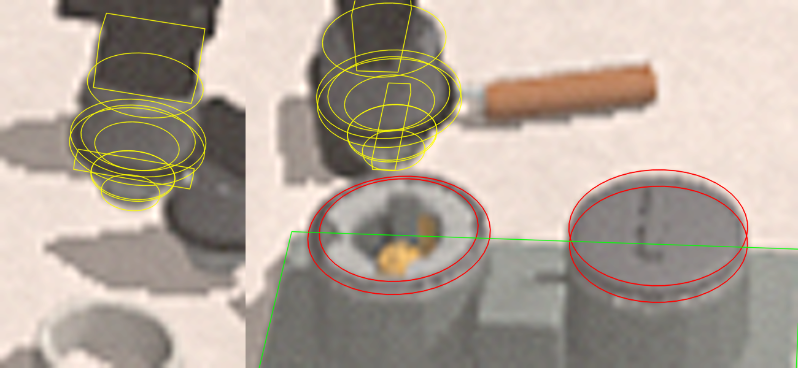

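```bash
cat > eg.py <<'E'
from h import *
from scipy.ndimage import map_coordinates
def grad(im):
    g=cv2.GaussianBlur(im,(0,0),.8).astype(float)
    return sum(np.hypot(cv2.Sobel(g[...,i],6,1,0),cv2.Sobel(g[...,i],6,0,1)) for i in range(3))
def outl(n,P,pose):
    h=cv2.convexHull(proj(n,place(P,*pose)).astype(np.float32))[:,0]; h=np.vstack([h,h[:1]]); 
    return np.vstack([h[i]+(h[i+1]-h[i])*np.linspace(0,1,max(2,int(4*np.hypot(*(h[i+1]-h[i])))),endpoint=False)[:,None] for i in range(len(h)-1)])
def efit(n,im,parts,pose,r=.008,yawfree=False):
    G=np.sqrt(grad(im)); best=None
    def sc(p):
        q=np.vstack([outl(n,P,(p[0],p[1],pose[2],p[2])) for P in parts]); return -map_coordinates(G,[q[:,1],q[:,0]],order=1).mean()
    gr=[(sc((pose[0]+a,pose[1]+b,pose[3])),pose[0]+a,pose[1]+b) for a in np.arange(-r,r+1e-9,.002) for b in np.arange(-r,r+1e-9,.002)]
    g=min(gr); f=(lambda v:sc((v[0],v[1],v[2] if yawfree else pose[3])))
    x0=[g[1],g[2]]+([pose[3]] if yawfree else [])
    S=np.vstack([x0]+[np.array(x0)+np.eye(len(x0))[i]*(.002 if i<2 else .03) for i in range(len(x0))])
    o=minimize(f,x0,method="Nelder-Mead",options=dict(initial_simplex=S)); return o.x.round(4),round(o.fun,2),round(sc((pose[0],pose[1],pose[3])),2)
CH=[CART[0],LOW[0],LOW[1]]
SB=[box(0,0,.13,.25,0,.018)]; SC=[cyl(0,.06,.041,.075,.085)]; SR=[cyl(0,-.06,.0365,.0779,.078)]; STt=[cyl(0,-.06,.042,.018,.075)]
E
python3 - <<'E'
from eg import *
im={k:cv2.imread(f"pics/{k}.png") for k in("scene0","top0","scene2","scene3","top3")}
print("cart2 rel tcp",efit("scene",im["scene2"],CH,(.4825,.2537,.1232,1.07)))
print("cart3",efit("scene",im["scene3"],CH,(.5164,-.1563,.1245,-.2655)), "tcp .5164 -.1563")
print("cart3 w/body",efit("scene",im["scene3"],CH+[CART[1]],(.5164,-.1563,.1245,-.2655)))
print("cart0 scene",efit("scene",im["scene0"],[CART[0],CART[2]],(.4832,.254,.002,1.07)),"top",efit("top",im["top0"],[CART[0],CART[2]],(.4832,.254,.002,1.07)))
st=(.532,-.099,0,-.2655)
for n,k in(("scene","scene0"),("scene","scene3"),("top","top0")):
    for a,P in(("base",SB),("cover",SC),("ring",SR),("turret",STt),("all",SB+SC+SR)): print(k,a,efit(n,im[k],P,st,yawfree=a in("base","all")))
E
```

```text
cart2 rel tcp (array([0.4807, 0.2519]), np.float64(-14.81), np.float64(-14.63))
cart3 (array([ 0.5171, -0.158 ]), np.float64(-14.31), np.float64(-14.0)) tcp .5164 -.1563
cart3 w/body (array([ 0.515 , -0.1572]), np.float64(-14.6), np.float64(-14.37))
cart0 scene (array([0.481 , 0.2544]), np.float64(-21.04), np.float64(-20.46)) top (array([0.4835, 0.2564]), np.float64(-17.13), np.float64(-16.75))
scene0 base (array([ 0.5307, -0.0997, -0.2734]), np.float64(-18.04), np.float64(-17.83))
scene0 cover (array([ 0.5379, -0.1009]), np.float64(-15.67), np.float64(-14.97))
scene0 ring (array([ 0.521 , -0.1021]), np.float64(-16.39), np.float64(-14.02))
scene0 turret (array([ 0.5273, -0.1003]), np.float64(-12.83), np.float64(-11.87))
scene0 all (array([ 0.5306, -0.0993, -0.2828]), np.float64(-16.92), np.float64(-16.63))
scene3 base (array([ 0.5307, -0.0997, -0.2736]), np.float64(-18.48), np.float64(-18.23))
scene3 cover (array([ 0.5379, -0.1009]), np.float64(-16.01), np.float64(-15.23))
scene3 ring (array([ 0.529, -0.094]), np.float64(-16.2), np.float64(-14.24))
scene3 turret (array([ 0.5282, -0.0998]), np.float64(-13.0), np.float64(-12.34))
scene3 all (array([ 0.5307, -0.0994, -0.2823]), np.float64(-17.25), np.float64(-16.97))
top0 base (array([ 0.531 , -0.0994, -0.2688]), np.float64(-17.21), np.float64(-17.08))
top0 cover (array([ 0.5298, -0.0948]), np.float64(-8.19), np.float64(-7.83))
top0 ring (array([ 0.5311, -0.0984]), np.float64(-14.32), np.float64(-14.19))
top0 turret (array([ 0.5451, -0.1212]), np.float64(-13.4), np.float64(-10.45))
top0 all (array([ 0.5312, -0.0987, -0.269 ]), np.float64(-14.81), np.float64(-14.72))
```

```bash
python3 - <<'E'
from h import *
b=[.5153,-.1564]; ori=[180,0,np.degrees(-.27)+180]
ctrl.line_to([*b,.148],.08,ori); ctrl.hold(.2)
s=ctrl.state(); f0=s["force"]; t0=s["wrist_torque"]; print(s["clock"],f0.round(2),s["ee_pos"].round(4))
for d in(.004,.008,.010,.0115,.013,.0145,.016):
    ctrl.line_to([*b,.1405-d],.03); ctrl.hold(.1); s=ctrl.state(); f=s["force"]-f0
    print(d,round(s["clock"],1),f.round(2),(s["wrist_torque"]-t0).round(3),s["ee_pos"].round(4))
    if np.linalg.norm(f)>12: break
E
```

```text
12.6167 [-0.92 -0.27 -2.31] [ 0.5158 -0.1566  0.1488]
0.004 13.2 [ 0.75  0.22 -0.1 ] [-0.036  0.003 -0.045] [ 0.5154 -0.1565  0.1366]
0.008 13.6 [ 1.69 -0.23  0.2 ] [-0.004 -0.    -0.081] [ 0.5153 -0.1564  0.1325]
0.01 14.0 [ 0.43 -1.45 -0.04] [ 0.06  -0.009 -0.044] [ 0.5153 -0.1564  0.1305]
0.0115 14.3 [1.08 0.97 0.25] [-0.007 -0.032 -0.046] [ 0.5153 -0.1564  0.129 ]
0.013 14.7 [0.53 0.47 0.19] [-0.02  -0.025 -0.035] [ 0.5152 -0.1564  0.1275]
0.0145 15.0 [-0.14  1.37  4.68] [ 0.077  0.31  -0.03 ] [ 0.5154 -0.1564  0.1265]
0.016 15.4 [-0.14  0.34  4.41] [ 0.132  0.205 -0.073] [ 0.5155 -0.1565  0.1247]
```

```bash
python3 - <<'E'
from h import *
b=[.5153,-.1564]; f0=np.array([-.92,-.27,-2.31])
for d in(.018,.020,.022,.024,.0255,.0265,.0275,.0285,.0295):
    ctrl.line_to([*b,.1405-d],.03); ctrl.hold(.1); s=ctrl.state(); f=s["force"]-f0
    print(d,round(s["clock"],1),f.round(2),s["wrist_torque"].round(3),s["ee_pos"].round(4),round(s["grip_width"]*95,2))
    if np.linalg.norm(f)>18: break
cv2.imwrite("pics/scene4.png",imaging.snapshot("scene"))
E
```

```text
0.018 15.7 [0.54 1.41 5.08] [0.114 0.178 0.009] [ 0.5155 -0.1565  0.1227] 17.54
0.02 16.1 [-0.25  0.17  7.11] [0.11  0.13  0.006] [ 0.5155 -0.1565  0.1206] 17.98
0.022 16.4 [0.62 0.7  6.32] [0.074 0.082 0.037] [ 0.5155 -0.1565  0.1187] 17.83
0.024 16.8 [-0.41  0.54  8.  ] [ 0.092  0.188 -0.034] [ 0.5155 -0.1565  0.1168] 17.75
0.0255 17.1 [-0.13  0.43  7.25] [ 0.166  0.21  -0.008] [ 0.5155 -0.1565  0.1154] 17.63
0.0265 17.5 [-0.06 -0.26  8.89] [0.087 0.215 0.037] [ 0.5155 -0.1565  0.1145] 18.01
0.0275 17.8 [-0.99  0.77  8.51] [0.121 0.255 0.079] [ 0.5155 -0.1565  0.1135] 17.6
0.0285 18.2 [ 0.16  0.22 10.08] [0.229 0.382 0.037] [ 0.5155 -0.1565  0.1129] 17.67
0.0295 18.5 [-2.22  1.09 14.03] [ 0.27   0.834 -0.022] [ 0.5157 -0.1565  0.1128] 17.87
```

```bash
python3 - <<'E'
from h import *
b=[.5153,-.1564]; f0=np.array([-.92,-.27,-2.31]); y0=np.degrees(-.27)+180
for a in(8,20,32,44,56,68,78,84):
    ctrl.move_ptp([*b,.111],[180,0,y0-a]); ctrl.hold(.2); s=ctrl.state(); f=s["force"]-f0
    print(a,round(s["clock"],1),f.round(1),s["wrist_torque"].round(2),s["ee_pos"].round(4),s["orientation"].round(1),round(s["grip_width"]*95,2))
    if np.hypot(f[0],f[1])>20 or abs(f[2])>40 or abs(s["wrist_torque"][2])>.8: break
cv2.imwrite("pics/scene5.png",imaging.snapshot("scene")); cv2.imwrite("pics/top5.png",imaging.snapshot("top"))
E
```

```text
8 19.0 [-0.2  2.2 13.2] [0.52 0.2  0.04] [ 0.5164 -0.1563  0.1128] [1.799e+02 1.000e-01 1.565e+02] 17.6
20 19.6 [ 1.3  3.2 11. ] [0.7  0.06 0.03] [ 0.5167 -0.156   0.1128] [1.799e+02 1.000e-01 1.445e+02] 17.61
32 20.1 [ 2.1  2.7 11.9] [ 0.71 -0.03  0.03] [ 0.5168 -0.1559  0.1129] [1.798e+02 1.000e-01 1.325e+02] 17.78
44 20.6 [ 1.4  4.4 12.1] [ 0.66 -0.1   0.1 ] [ 0.5169 -0.1559  0.1129] [1.798e+02 1.000e-01 1.205e+02] 17.33
56 21.1 [ 1.8  3.2 11.2] [ 0.67 -0.07  0.08] [ 0.5169 -0.156   0.1129] [179.8   0.  108.5] 17.95
68 21.6 [ 2.3  2.7 11.1] [ 0.62 -0.08  0.15] [ 0.517  -0.156   0.1129] [179.8  -0.   96.5] 17.46
78 22.1 [ 1.2  3.9 12. ] [ 0.6  -0.04  0.08] [ 0.517  -0.156   0.1129] [179.8  -0.   86.5] 17.74
84 22.6 [ 1.8  3.9 10.8] [ 0.56 -0.06  0.12] [ 0.517  -0.156   0.1129] [ 1.798e+02 -1.000e-01  8.050e+01] 16.98
```

```bash
python3 - <<'E'
from ov import *
b=[.516,-.1562]; f0=np.array([-.92,-.27,-2.31]); y0=np.degrees(-.27)+180
for a in(86,88,90):
    ctrl.move_ptp([*b,.1105],[180,0,y0-a]); ctrl.hold(.3); T=[]
    for _ in range(4): ctrl.hold(.03); s=ctrl.state(); T.append(np.r_[s["force"]-f0,s["wrist_torque"]])
    print(a,round(s["clock"],1),np.mean(T,0).round(2),s["ee_pos"].round(4),s["orientation"].round(2))
    if abs(np.mean(T,0)[5])>.3: break
im=imaging.snapshot("scene"); cv2.imwrite("pics/scene6.png",im); e=s["ee_pos"]; st=(.5313,-.0986,0,-.27)
o=tile("scene",im,[(STAND(1)[:3],st,(0,255,0))],proj("scene",[e[0],e[1]+.04,.1])[0],(38,32),10)
o2=tile("scene",im,[(CART,(e[0],e[1],.048,np.radians(s["orientation"][2])),(0,255,255))],proj("scene",[e[0],e[1]+.0,.1])[0],(20,32),10)
o=np.hstack([o,o2]); cv2.imwrite("pics/ov3.png",cv2.resize(o,(798,798*o.shape[0]//o.shape[1])))
E
```

```text
86 23.4 [-0.59  2.99 14.94  0.59  0.52  0.44] [ 0.5172 -0.156   0.1128] [ 1.7987e+02 -4.0000e-02  7.8620e+01]
```

View pics/ov3.png

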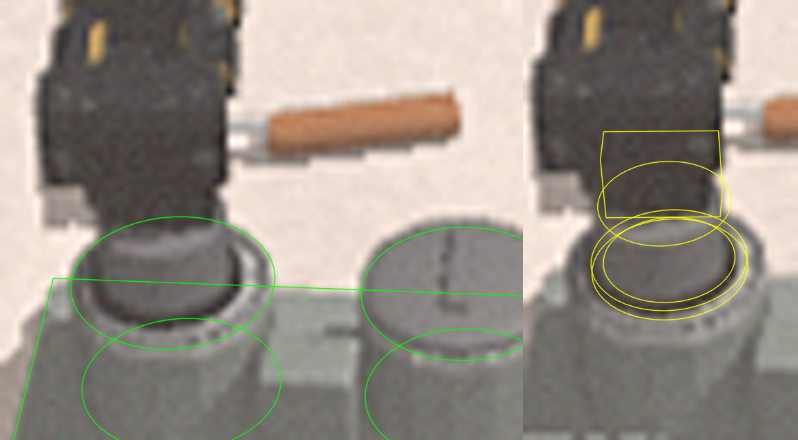

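The picture shows the flange sunk inside the guard ring (left tile, about (165,280)), and the roller hasn't moved. At 86° the turning moment jumps to 0.44 N m, so the turn is at its stop. Handing in.

```bash
python3 - <<'E'
from rig import ctrl, order
ctrl.hold(.3); s=ctrl.state(); print(s["clock"],s["force"].round(2),s["wrist_torque"].round(2),s["ee_pos"].round(4),s["grip_width"]*95)
order.sign_off()
E
```

```text
23.7 [-2.16  2.33 12.58] [0.55 0.52 0.47] [ 0.5172 -0.156   0.1128] 17.94517794485322
the job is handed in; nothing more can be done
```

I took the rightmost cartridge out of its white cup and loaded it into the open bay, bay_right. It is pushed home, turned 86° clockwise to the stop and still gripped. I handed in at 23.7 s of the 51 s allowed.

Last checks, from forces and pictures since the press and turn joints can't be read directly:
- **Push:** the force rose from about 4 to 9 N as the button's spring should. It then climbed to 14 N with no further travel, so the cartridge is on the firm stop. It read about 15 N at hand-in.
- **Turn:** the moment rose gradually to about 0.15 N m, then jumped to 0.44–0.47 N m at 86°, which is the turn stop.
- **Grip and tilt:** the jaws hold at 17.9 mm on the 18 mm bar, and the tool is tilted by about 0.2°.
- **Surroundings:** the last picture shows the flange sunk inside the guard ring. The roller hadn't moved; I did not check the other bystanders individually.

**Disagreements:** the two cameras differed by up to 6 mm in x in the first fits. An edge fit brought the stand to within about 1 mm. The tool also settled 1–2 mm sideways while turning, which fits the bore's clearance.

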